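Check the lid interlock and load the cooler blow-off station

TASK

The dust extractor's filter has just been changed, so first prove its lid switch: press the roller lever of the microswitch straight down just until it clicks, without pushing it on towards its stop, and let it spring back up, then shut the lid. Hook every CPU cooler by its hanger over the rail and slide it along towards the extractor until its hook is past the red mark, and once they all hang there, throw the fan lever over to on. Leave the other things on the bench where they are.

Things in the scene. Friction and masses are not known exactly. Their poses are not given: they have to be found in the camera images.
- station: Dust blow-off station, bolted down: origin on the bench straight under the rail's red mark, z up, y along the rail towards the blue extractor, x away from the robot. Foot plate 12 mm thick, x within 45 mm. Blue extractor box at x -0.11 to 0.11, y 0.255 to 0.450, rim 150 mm high, open filter bay (walls 6 mm) under its lid. Control box 50 mm high at x -0.20 to -0.11, y 0.29 to 0.41.
- rail_mark (a point): Centre of the red band on the aluminium rail, on the rail's axis, 201 mm above the bench. The rail is a flat bar along the station's y, 40 mm wide (x), 20 mm high, its top 211 mm above the bench, free for hooks from y -0.140 to +0.230; a post (40 mm in x, 12 in y) carries each end at y -0.150 and +0.241. Past the mark = on the extractor's side (+y).
- hood_edge (a point): Middle of the near edge of the clear plastic hood over the rail: 4 mm thick, underside 296 mm above the bench, y 0.070 to 0.255, x within 55 mm (station frame). Under it nothing can be lowered onto the rail: hang coolers at the rail's open end (their middle at y between -0.10 and 0.03) and slide them along; the next one pushes the others on.
- trip (a joint): Roller lever of the microswitch: 0 = up, rad, grows as it is pressed; 57 mm from hinge to roller. Clicks at 0.105 rad (roller 6 mm down); over 0.20 rad (11 mm) is overtravel that spoils it; stop at 0.25. Springs back up. Force on the roller: 1 N at touch, 4 N at the click, 6.4 N at 0.20 rad. When shut, the lid presses it too, to about 0.13 rad, by a tongue under it.
- roller_top (a point): Top of the white roller (14 mm across, 14 mm wide, axis along the station's y) in the filter bay; goes down with the lever. At rest 147 mm above the bench, 3 mm below the bay's rim, at x -0.030, y 0.322 in the station's frame, 60 mm from the nearest wall. Press it straight down from above.
- lid (a joint): Blue lid of the extractor: 0 = shut, rad, grows to 1.9 as it opens; starts standing open, about upright. Its hinge line runs along the station's x, 150 mm above the bench at y 0.450 (station frame). Stiff (0.6 N m): stays where it is left, and takes 5 to 8 N near its free edge. Push its outer side (+y side when upright) over towards the rail and then down until shut.
- lid_edge (a point): Middle of the lid's free edge, 193 mm from the hinge, half way through its 6 mm thickness. The lid is 220 mm wide along x. On its outer side a black finger ledge, 80 mm wide about the middle, stands 10 mm proud, from 177 to 189 mm from the hinge.
- fan (a joint): Fan lever on the control box: 0 = off (leaning towards the robot), 1.0 rad = on (leaning away from it, to +x of the station). Stays where it is left; about 1 N moves it.
- fan_tip (a point): Centre of the black ball (26 mm across) on the end of the fan lever, 70 mm from its pivot; the pivot is 72 mm above the bench at x -0.160, y 0.3525 in the station's frame.
- cooler1: CPU cooler (black fan) in a rigid hanger, 70 x 70 x 56 mm, stands on its flat base, 0.27 to 0.49 kg. Origin: centre of its underside, z up. On top a steel hook, 30 mm wide along the cooler's y, then an orange grip bar: 14 mm thick (x), 76 mm long (y), 155 to 203 mm above the origin. Hanging coolers touch by their bars, 76 mm from middle to middle. May be absent.
- cooler2: Another such cooler in its hanger, the same but for its grey fan; may be absent.
- cooler3: Another such cooler in its hanger, the same but for its blue fan; may be absent.
- cooler1_hook (a point): Where the rail's axis lies when cooler1 hangs: 143 mm above its origin. The hook's flat roof (153 mm up) sits on the rail, 50 mm inside between stem (x -25) and lip (x +25, lower end 125 mm up); the cooler's top is 59 mm up. It goes on sideways: from the robot's side, lip (+x) first, lip above the rail and cooler below it; then lower. A knocked one sways on for 5 to 15 s.
- cooler1_grip (a point): Where to hold cooler1: in the grip bar, 187 mm above its origin. Take it from above, fingers closing along the cooler's x; keep the fingertips 163 mm or more above the origin (the steel hook below is 58 mm wide in x).
- cooler2_hook (a point): Where the rail's axis lies when cooler2 hangs: 143 mm above its origin. The hook's flat roof (153 mm up) sits on the rail, 50 mm inside between stem (x -25) and lip (x +25, lower end 125 mm up); the cooler's top is 59 mm up. It goes on sideways: from the robot's side, lip (+x) first, lip above the rail and cooler below it; then lower. A knocked one sways on for 5 to 15 s.
- cooler2_grip (a point): Where to hold cooler2: in the grip bar, 187 mm above its origin. Take it from above, fingers closing along the cooler's x; keep the fingertips 163 mm or more above the origin (the steel hook below is 58 mm wide in x).
- cooler3_hook (a point): Where the rail's axis lies when cooler3 hangs: 143 mm above its origin. The hook's flat roof (153 mm up) sits on the rail, 50 mm inside between stem (x -25) and lip (x +25, lower end 125 mm up); the cooler's top is 59 mm up. It goes on sideways: from the robot's side, lip (+x) first, lip above the rail and cooler below it; then lower. A knocked one sways on for 5 to 15 s.
- cooler3_grip (a point): Where to hold cooler3: in the grip bar, 187 mm above its origin. Take it from above, fingers closing along the cooler's x; keep the fingertips 163 mm or more above the origin (the steel hook below is 58 mm wide in x).
- screwdriver: Bystander: red screwdriver, 190 mm. Leave alone.
- pliers: Bystander: yellow pliers, 130 mm. Leave alone.
- memory: Bystander: memory module, 133 x 30 mm, flat. Leave alone.
- card: Bystander: graphics card lying flat, 165 x 100 x 30 mm. Leave alone.

How it is judged:
By the outcome, as a careful person would: the job done as asked, in the order asked, and still so for the second after the job is handed in, with the robot touching nothing.
Of cooler1, cooler2, cooler3 only 2 to 3 are there at a start; the rules pass over those that are not, and their reading is None.
At some moment in a run one of cooler1, cooler2, cooler3 may be knocked a few centimetres aside while the robot is not near it.
It also fails if it takes over 210 s, if anything falls off the work surface, if the arm or the gripper's body presses on something with over 40 N, if the wrist force passes 120 N, or if a joint passes its speed limit or range.

ROBOT

A 7-joint arm with a two-finger parallel gripper is mounted at the origin on the work surface. World frame = base frame: x ahead of the robot, y to its left, z up, the work surface at z = 0. Lengths are in m, angles in rad, forces in N, time in s.
With the tool pointing down it reaches from about 0.4 to 0.85 m from the base axis. Payload 4.5 kg.
Tool frame: the origin (TCP) lies on the centre line of the jaws, within the pads' length; the fingertips stand 8 mm ahead of it and the grasp point (between the pads) lies 11 mm behind it; z points along the fingers, x is the direction in which the jaws open and shut, and the axes are right-handed (so a half turn about z gives the same grasp; the last joint's range is limited). The gripper opens to 88 mm and grips with 3 to 60 N. Pads are 18 mm wide; open, the fingers measure 123 mm over their backs; the gripper's body (75 mm by 187 mm) begins 45 mm behind the grasp point.
Start: joints at [1.213, 0.689, -0.195, 1.565, 0.157, 0.902, -0.215], TCP at [0.239, -0.578, 0.247] pointing down, gripper open.
Joint ranges: [-3.01, 3.01], [-0.46, 2.08], [-1.47, 1.51], [0.13, 2.56], [-1, 4.14], [0.04, 2.09], [-2.66, 2.66]. Speed limits (rad/s): [2.57, 2.57, 3.14, 3.14, 3.14, 3.14, 3.14].

INTERFACE

Orientations are given as a unit quaternion [x, y, z, w].
In Python, from plant import r gives the robot as it stands.
- The arm moves only by the shell command python3 -m pendant 'ROWS' [FORCE]. ROWS is JSON, a list of rows, each a list of 3 entries, a list of its own where there are three numbers: the turn, a rotation vector about the tool's x, y, z in rad, then the shift along the tool's x, y, z in m, then the opening, from 0 (shut) to 1 (fully open). In form: [[[wx, wy, wz], [tx, ty, tz], claw], ...]. A call has 1 to 10 rows; each row is the pose to reach, as a shift and turn from the pose commanded when the call began, along the tool's axes at that moment; what a row does not reach only later rows make up. A row lasts 1/10 s, in which the tool goes at most 50 mm and 8.59 degrees, less where a joint would pass 70% of its speed; a pose out of reach is approached as far as the arm can. A call with a gripper value outside its range is refused whole. The fingers move at their own pace and stop on an object; FORCE is the grip in N (left out, the last holds). Time passes only in rows, so rows that repeat a pose let the fingers close. It gives the time, the measured TCP pose, the force and the opening at its end, in the units of the state.
- r.get_state(): the state, without advancing time (a new reading comes with each control period).
- r.snapshot(name): name is "side" or "top"; returns a dict with "image" (480x640x3 uint8, red, green, blue), "mtx" (3x3 intrinsics, pixels), "dist" ([k1, k2, p1, p2, k3] as OpenCV has them; the pictures are not rectified), "R" (3x3) and "t" (3): a world point X has camera coordinates R X + t. Camera axes: x right, y down, z forward; pixel columns grow to the right and rows downward; lengths in m; the calibration is good to about 2 mm. A picture is of the moment at which its call begins. There is no depth.
- r.finish_job(): hands the job in, once; it reports no verdict.
The state is a dict: "clock": time; "q": joint angles; "qd": joint speeds; "joint_torque": joint torques, N m; "tool_pos": TCP position; "eef_rot": TCP orientation; "contact_force": force on the tool from outside, world axes, zero at the start; "moment": the same for the moment, N m; "opening": opening from 0.0 (shut) to 1.0 (fully open).
Only numpy, scipy, OpenCV 4.12 (cv2) and the standard library are available. Lean on these libraries where they do the work, as an engineer would, in place of code of your own. Each camera call takes 0.05 s, during which the arm holds its last target. There are 200 camera calls.

## Working session

There is one attempt and no reset: what is moved stays moved. The work goes in short steps, Python scripts to look and compute and a shell command to move; the robot and the scene stay as the last step left them, time stands still between calls to the robot, and variables do not carry over. Pictures are saved under pics/ and viewed, about 12 in all and at most 16, crops included, and the job is handed in when it is done.

```bash
ls; mkdir -p pics; python3 - <<'E'
from plant import r
import cv2,numpy as np
s=r.get_state()
for k in s: print(k,np.round(s[k],4))
for n in("side","top"):
    d=r.snapshot(n); cv2.imwrite(f"pics/{n}0.png",d["image"][:,:,::-1])
    print(n,d["mtx"],d["dist"],d["R"],d["t"], -np.array(d["R"]).T@d["t"])
E
```

```text
pics
clock 0.0
q [ 1.2128  0.69   -0.1945  1.5663  0.1573  0.9025 -0.2151]
qd [ 0.0002 -0.0013  0.0012 -0.0018 -0.0004  0.0004  0.0007]
joint_torque [ 3.00000e-04 -5.27569e+01 -1.26690e+00 -1.53426e+01 -5.27000e-02
  6.60000e-03  2.00000e-04]
tool_pos [ 0.2384 -0.5771  0.2459]
eef_rot [ 8.312e-01 -5.559e-01 -8.000e-04 -4.000e-04]
contact_force [-0.3695  0.8339 -0.5098]
moment [ 0.0565 -0.03   -0.0237]
opening 1.0023
side [[451.30301758   0.         321.29802454]
 [  0.         451.30301758 241.19016105]
 [  0.           0.           1.        ]] [-0.03497318  0.          0.          0.          0.        ] [[-0.81150126 -0.58411956  0.0164333 ]
 [-0.33632419  0.44387898 -0.8305766 ]
 [ 0.47786164 -0.67954087 -0.55666189]] [0.40338871 0.31184366 1.18504476] [-0.13405641  0.90249274  0.91205029]
top [[498.13409283   0.         320.66716501]
 [  0.         498.13409283 242.07757026]
 [  0.           0.           1.        ]] [-0.02742098  0.          0.          0.          0.        ] [[-0.01693852 -0.99979522 -0.01107238]
 [-0.99469672  0.01797366 -0.10126889]
 [ 0.10144717  0.00929832 -0.99479747]] [0.02040174 0.51548352 1.43061244] [ 0.36796377 -0.00216985  1.47559798]
```

View pics/side0.png

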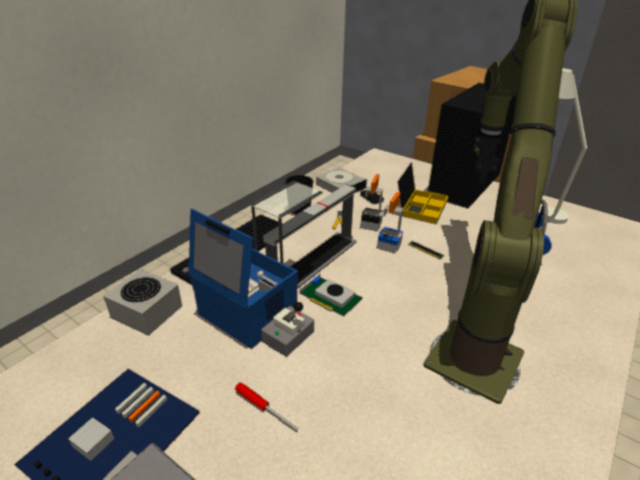

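View pics/top0.png

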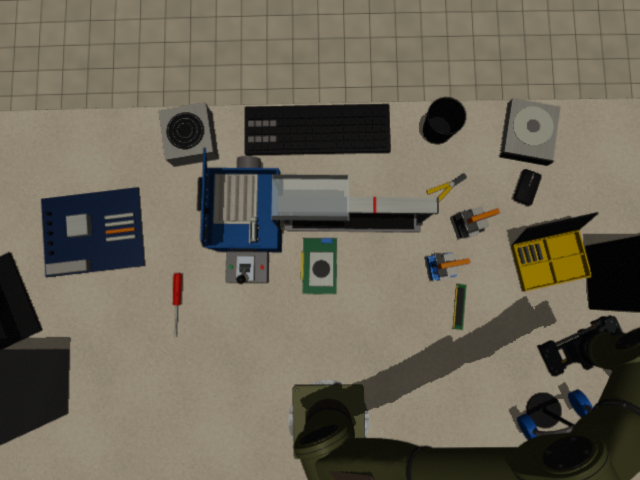

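```bash
cat > h.py <<'E'
import cv2,numpy as np
from plant import r
def snap(n): return r.snapshot(n)
def ray(d,p):
    u=cv2.undistortPoints(np.array([[p]],float),np.array(d["mtx"]),np.array(d["dist"]))[0,0]
    R=np.array(d["R"]);v=R.T@np.array([u[0],u[1],1]);return -R.T@np.array(d["t"]),v/np.linalg.norm(v)
def onz(d,p,z):
    c,v=ray(d,p);return c+v*(z-c[2])/v[2]
def tri(d1,p1,d2,p2):
    A=np.zeros((3,3));b=np.zeros(3);cs=[]
    for d,p in((d1,p1),(d2,p2)):
        c,v=ray(d,p);M=np.eye(3)-np.outer(v,v);A+=M;b+=M@c;cs.append((c,M))
    X=np.linalg.solve(A,b);return X,[round(float(np.linalg.norm(M@(X-c))),4) for c,M in cs]
def proj(d,X):
    return cv2.projectPoints(np.array([X],float),cv2.Rodrigues(np.array(d["R"]))[0],np.array(d["t"]),np.array(d["mtx"]),np.array(d["dist"]))[0][0,0]
def blobs(d,lo,hi,amin=15,box=None):
    h=cv2.cvtColor(d["image"],cv2.COLOR_RGB2HSV);m=cv2.inRange(h,np.array(lo),np.array(hi))
    if box: z=np.zeros_like(m);x0,y0,x1,y1=box;z[y0:y1,x0:x1]=1;m*=z
    out=[]
    n,l,st,c=cv2.connectedComponentsWithStats(m)
    for i in range(1,n):
        if st[i,4]>=amin:
            pts=np.argwhere(l==i)[:,::-1].astype(np.float32);out.append((c[i],int(st[i,4]),cv2.minAreaRect(pts)))
    return out
def crop(d,name,box,k):
    x0,y0,x1,y1=box;im=d["image"][y0:y1,x0:x1,::-1];cv2.imwrite("pics/"+name,cv2.resize(im,None,fx=k,fy=k,interpolation=cv2.INTER_CUBIC))
def rows(dworld):
    "world shift -> tool shift"
    from scipy.spatial.transform import Rotation as Ro
    return Ro.from_quat(r.get_state()["eef_rot"]).inv().apply(dworld)
E
python3 - <<'E'
from h import *
T=snap("top");S=snap("side")
for n,d,b in(("top",T,(400,150,560,340)),("side",S,(300,150,480,280))):
    print(n,"orange");[print(x) for x in blobs(d,(4,150,90),(16,255,255),10,b)]
for n,d,b in(("top",T,(350,180,400,230)),("side",S,(300,190,350,230))):
    print(n,"red");[print(x) for x in blobs(d,(0,120,60),(4,255,255),4,b)]
a=T["image"][195:250,270:450,::-1];b=T["image"][190:300,400:520,::-1];c=S["image"][160:260,320:450,::-1]
f=lambda i,w,h:cv2.resize(i,(w,h),interpolation=cv2.INTER_CUBIC)
cv2.imwrite("pics/c0.png",np.vstack([f(a,800,244),np.hstack([f(b,380,348),f(c,420,348)])]))
crop(S,"s1.png",(180,180,380,340),4) 
E
```

```text
top orange
(array([484.68027211, 214.80952381]), 147, ((485.08648681640625, 214.7810821533203), (5.367067813873291, 28.085203170776367), 72.89727020263672))
(array([455.08527132, 262.8372093 ]), 129, ((454.9413146972656, 262.7301330566406), (5.650628566741943, 28.635517120361328), 77.7352294921875))
side orange
(array([374.38202247, 183.08988764]), 89, ((374.3600158691406, 183.48001098632812), (5.374011516571045, 19.79899024963379), 8.130102157592773))
(array([394.15037594, 201.66917293]), 133, ((394.10009765625, 201.80003356933594), (8.049844741821289, 21.913467407226562), 26.56505012512207))
top red
(array([374. , 204.5]), 48, ((374.0, 204.5), (15.0, 2.0), 90.0))
side red
(array([324.27777778, 205.38888889]), 18, ((323.5294189453125, 204.88235473632812), (10.629592895507812, 3.037026882171631), 40.60129928588867))
```

View pics/c0.png

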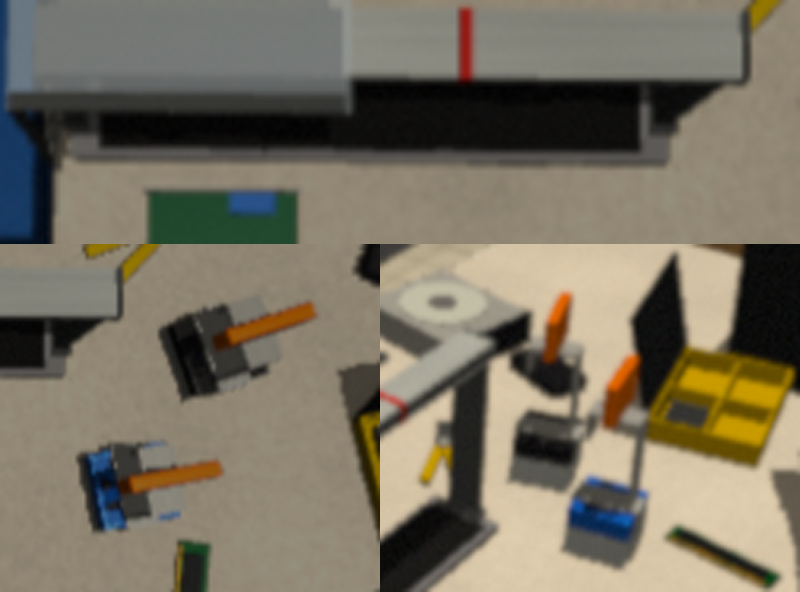

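View pics/s1.png

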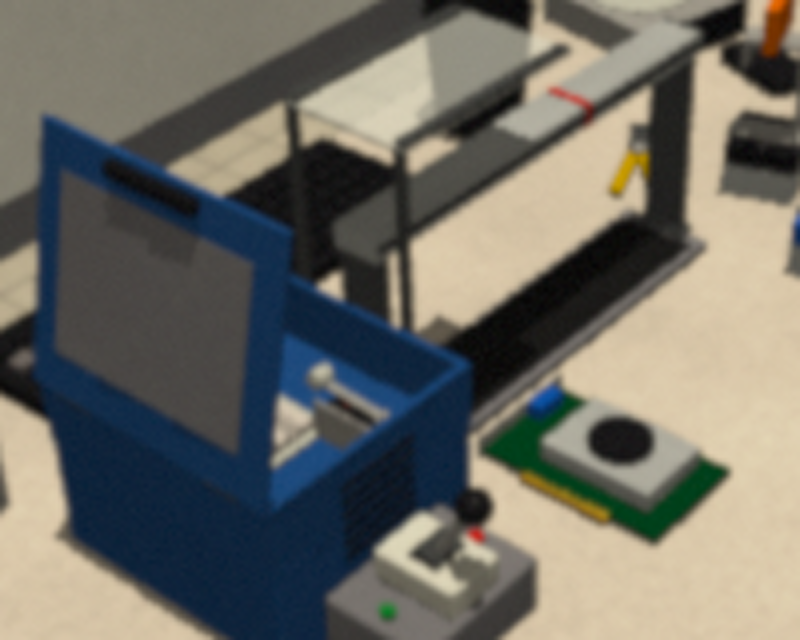

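```bash
python3 - <<'E'
from h import *
T=snap("top");S=snap("side")
g=cv2.cvtColor(T["image"],cv2.COLOR_RGB2GRAY).astype(float)
cs=list(range(354,372,2))+list(range(379,434,3))
lo=[];
for c in cs:
    col=g[205:222,c];dd=np.diff(col);k=int(np.argmin(dd))
    w=-dd[max(0,k-1):k+2];lo.append((c,205+max(0,k-1)+.5+np.sum(w*np.arange(len(w)))/w.sum()))
lo=np.array(lo);P=np.array([onz(T,p,.211) for p in lo])
f=np.polyfit(P[:,1],P[:,0],1);print("edge slope dx/dy",f[0], "resid",np.std(P[:,0]-np.polyval(f,P[:,1])))
m=onz(T,(374,204.5),.211);print("mark",m,"edge x there",np.polyval(f,m[1]))
print("mark tri",tri(T,(374,204.5),S,(324.28,205.39)))
pairs={"c1":((484.7,214.8),(374.4,183.1)),"c3":((455.1,262.8),(394.2,201.7))}
for k,(a,b) in pairs.items(): print(k,tri(T,a,S,b))
# bar yaw
for k,c,a in(("c1",(485.09,214.78),72.9),("c3",(454.94,262.73),77.7)):
    a=np.deg2rad(a+90-90);
    import math
    # long axis dir ~ (cos(-(90-a)))
    v=np.array([math.sin(a),-math.cos(a)])
    A=onz(T,np.array(c)+14*v,.2);B=onz(T,np.array(c)-14*v,.2);print(k,A,B,"yaw of y axis",np.rad2deg(np.arctan2(-(B-A)[0],(B-A)[1])),np.linalg.norm(A-B))
E
```

```text
edge slope dx/dy 0.01730811979244095 resid 0.0008153124434778
mark [ 0.59150134 -0.12903635  0.211     ] edge x there 0.5708934293726226
mark tri (array([ 0.5891385 , -0.13168433,  0.20491522]), [0.004, 0.004])
c1 (array([ 0.56567287, -0.42340777,  0.17534757]), [0.0007, 0.0007])
c3 (array([ 0.44009009, -0.33938293,  0.17697358]), [0.0004, 0.0004])
c1 [ 0.57149391 -0.45207644  0.2       ] [ 0.5512029  -0.38157497  0.2       ] yaw of y axis 16.056336187896555 0.07336336542159066
c3 [ 0.44568471 -0.36859815  0.2       ] [ 0.43168071 -0.29780714  0.2       ] yaw of y axis 11.189875883386856 0.07216286998259182
```

```bash
python3 -m pendant '[[[0,0,-1.16],[0,0,-0.18],0],[[0,0,-1.16],[0,0,-0.18],0],[[0,0,-1.16],[0,0,-0.18],0],[[0,0,-1.16],[0,0,-0.18],0],[[0,0,-1.16],[0,0,-0.18],0],[[0,0,-1.16],[0,0,-0.18],0],[[0,0,-1.16],[0,0,-0.18],0],[[0,0,-1.16],[0,0,-0.18],0],[[0,0,-1.16],[0,0,-0.18],0],[[0,0,-1.16],[0,0,-0.18],0]]'
cat >> h.py <<'E'
SO=np.array([.591,-.129]);SY=np.deg2rad(-1.0)
def s2w(x,y,z): c,s=np.cos(SY),np.sin(SY);return np.array([SO[0]+c*x-s*y,SO[1]+s*x+c*y,z])
def go(X,yaw=None):
    from scipy.spatial.transform import Rotation as Ro
    s=r.get_state();Q=Ro.from_quat(s["eef_rot"]);tx=Q.apply([1,0,0]);y=np.arctan2(tx[1],tx[0])
    dw=np.array(X)-s["tool_pos"]
    print("t",round(s["clock"],2),"pos",np.round(s["tool_pos"],4),"toolx yaw deg",round(np.rad2deg(y),2),"toolz",np.round(Q.apply([0,0,1]),3),"F",np.round(s["contact_force"],2),"op",round(s["opening"],3))
    print("shift tool",np.round(Q.inv().apply(dw),4),"turn z",None if yaw is None else round(-(yaw-y),4))
E
python3 -c "
from h import *
go(s2w(-.027,.322,.42),SY)"
```

```text
clock: 1.3
tool_pos: [0.2385, -0.5776, 0.4266]
eef_rot: [1.0, -0.011, -0.0, -0.0]
contact_force: [-0.2, 0.1, 0.5]
opening: 0.119
t 1.3 pos [ 0.2385 -0.5776  0.4266] toolx yaw deg -1.25 toolz [-0.  0. -1.] F [-0.17  0.08  0.53] op 0.119
shift tool [ 0.3142 -0.7781  0.0068] turn z -0.0043
```

```bash
python3 -m pendant '[[[0,0,0],[0.157,-0.389,0],0],[[0,0,0],[0.157,-0.389,0],0],[[0,0,0],[0.157,-0.389,0],0],[[0,0,0],[0.157,-0.389,0],0],[[0,0,0],[0.157,-0.389,0],0],[[0,0,0],[0.157,-0.389,0],0],[[0,0,0],[0.157,-0.389,0],0],[[0,0,0],[0.157,-0.389,0],0],[[0,0,0],[0.157,-0.389,0],0]]' | tail -4
python3 -m pendant '[[[0,0,0],[0.157,-0.389,0],0],[[0,0,0],[0.157,-0.389,0],0],[[0,0,0],[0.157,-0.389,0],0],[[0,0,0],[0.157,-0.389,0],0],[[0,0,0],[0.157,-0.389,0],0],[[0,0,0],[0.157,-0.389,0],0],[[0,0,0],[0.157,-0.389,0],0],[[0,0,0],[0.157,-0.389,0],0],[[0,0,0],[0.157,-0.389,0],0],[[0,0,0],[0.157,-0.389,0],0]]' | tail -4
python3 -c "
from h import *
go(s2w(-.027,.322,.185),SY)"
```

```text
tool_pos: [0.4046, -0.1864, 0.4275]
eef_rot: [1.0, -0.007, 0.001, -0.001]
contact_force: [0.1, -0.6, -0.4]
opening: 0.005
tool_pos: [0.5671, 0.1983, 0.426]
eef_rot: [1.0, -0.008, -0.001, -0.001]
contact_force: [0.2, -0.7, -0.1]
opening: 0.004
t 3.2 pos [0.5671 0.1983 0.426 ] toolx yaw deg -0.88 toolz [-0.001  0.002 -1.   ] F [ 0.19 -0.67 -0.05] op 0.004
shift tool [0.0029 0.0054 0.241 ] turn z 0.002
```

```bash
python3 -m pendant '[[[0,0,0],[0.003,0.002,0.24],0],[[0,0,0],[0.003,0.002,0.24],0],[[0,0,0],[0.003,0.002,0.24],0],[[0,0,0],[0.003,0.002,0.24],0],[[0,0,0],[0.003,0.002,0.24],0],[[0,0,0],[0.003,0.002,0.24],0],[[0,0,0],[0.003,0.002,0.24],0],[[0,0,0],[0.003,0.002,0.24],0]]' | tail -4
python3 -c "
from h import *
go(s2w(-.027,.322,.16),SY)
S=snap('side');T=snap('top')
a=cv2.resize(S['image'][240:320,220:330,::-1],(440,320),interpolation=cv2.INTER_CUBIC)
b=cv2.resize(T['image'][170:250,200:290,::-1],(360,320),interpolation=cv2.INTER_CUBIC)
cv2.imwrite('pics/p1.png',np.hstack([a,b]))
X=s2w(-.03,.322,.147);print(proj(S,X),proj(T,X))"
```

```text
tool_pos: [0.5719, 0.1927, 0.1895]
eef_rot: [1.0, -0.01, 0.002, -0.001]
contact_force: [0.7, 1.0, 0.8]
opening: 0.006
t 4.0 pos [0.5719 0.1927 0.1895] toolx yaw deg -1.17 toolz [ 0.004  0.002 -1.   ] F [0.69 1.03 0.79] op 0.006
shift tool [-0.0024 -0.0007  0.0295] turn z -0.0029
[260.67997812 272.06051554] [252.39594701 220.01510661]
```

View pics/p1.png

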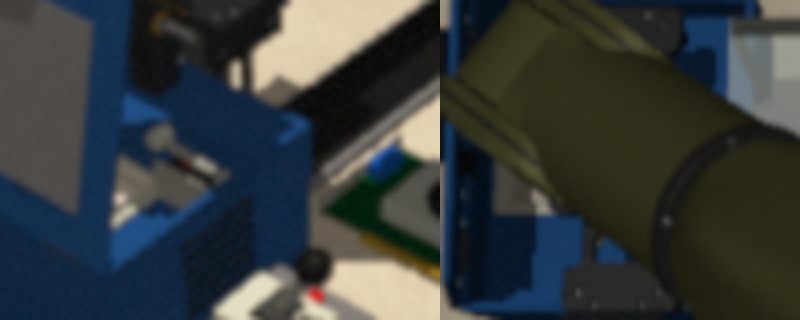

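```bash
python3 -m pendant '[[[0,0,0],[-0.001,0,0.02],0],[[0,0,0],[-0.001,0,0.028],0],[[0,0,0],[-0.001,0,0.028],0],[[0,0,0],[-0.001,0,0.028],0],[[0,0,0],[-0.001,0,0.028],0],[[0,0,0],[-0.001,0,0.028],0]]' | tail -4
for i in 1 2; do python3 -c "
from h import *
go(s2w(-.027,.322,.15),SY)"; python3 -m pendant '[[[0,0,0],[0,0,0.002],0],[[0,0,0],[0,0,0.002],0],[[0,0,0],[0,0,0.002],0],[[0,0,0],[0,0,0.002],0]]' >/dev/null; done;  python3 -c "
from h import *
go(s2w(-.027,.322,.15),SY)"
```

```text
tool_pos: [0.5698, 0.1924, 0.1594]
eef_rot: [1.0, -0.01, 0.001, -0.0]
contact_force: [0.0, 1.0, 0.2]
opening: 0.008
t 4.7 pos [0.5698 0.1924 0.1594] toolx yaw deg -1.09 toolz [ 0.001  0.    -1.   ] F [0.03 1.05 0.21] op 0.008
shift tool [-0.0002 -0.001   0.0094] turn z -0.0016
t 5.1 pos [0.5694 0.1922 0.1567] toolx yaw deg -1.09 toolz [ 0. -0. -1.] F [-0.83  1.4  -0.29] op 0.002
shift tool [ 0.0002 -0.0012  0.0067] turn z -0.0015
t 5.5 pos [0.5696 0.1923 0.1549] toolx yaw deg -1.09 toolz [ 0.001  0.    -1.   ] F [ 0.36 -0.02  1.69] op 0.004
shift tool [-0.     -0.0011  0.0049] turn z -0.0016
```

```bash
for i in 1 2; do python3 -m pendant '[[[0,0,0],[0,0,0.002],0],[[0,0,0],[0,0,0.002],0],[[0,0,0],[0,0,0.002],0],[[0,0,0],[0,0,0.002],0]]' |grep -E "pos|force";python3 -m pendant '[[[0,0,0],[0,0,0],0]]' |grep -E "force";python3 -m pendant '[[[0,0,0],[0,0,0],0]]' |grep -E "pos|force"; done
```

```text
tool_pos: [0.5699, 0.1923, 0.1529]
contact_force: [1.6, -0.4, 2.7]
contact_force: [1.9, -1.1, 2.5]
tool_pos: [0.5696, 0.1923, 0.1529]
contact_force: [2.3, 0.5, 1.7]
tool_pos: [0.5696, 0.1923, 0.1508]
contact_force: [3.9, 0.5, 3.5]
contact_force: [3.4, -0.0, 4.2]
tool_pos: [0.5696, 0.1923, 0.1508]
contact_force: [2.8, 0.2, 3.0]
```

```bash
python3 -m pendant '[[[0,0,0],[0,0,0.0015],0],[[0,0,0],[0,0,0.0025],0],[[0,0,0],[0,0,0.0025],0],[[0,0,0],[0,0,0.0025],0]]' |grep -E "pos|force";for i in 1 2 3; do python3 -m pendant '[[[0,0,0],[0,0,0],0]]' |grep -E "pos|force"; done
```

```text
tool_pos: [0.5697, 0.1923, 0.1483]
contact_force: [4.4, 0.0, 5.4]
tool_pos: [0.5695, 0.1922, 0.1483]
contact_force: [4.7, -0.0, 3.9]
tool_pos: [0.5695, 0.1922, 0.1483]
contact_force: [4.1, 0.2, 4.5]
tool_pos: [0.5695, 0.1923, 0.1483]
contact_force: [4.5, 0.2, 4.1]
```

```bash
python3 -m pendant '[[[0,0,0],[0,0,0.0008],0],[[0,0,0],[0,0,0.0008],0],[[0,0,0],[0,0,0.0008],0],[[0,0,0],[0,0,0.0008],0]]' |grep -E "pos|force";for i in 1 2 ; do python3 -m pendant '[[[0,0,0],[0,0,0],0]]' |grep -E "pos|force"; done
python3 -m pendant '[[[0,0,0],[0,0,-0.01],0],[[0,0,0],[0,0,-0.05],0],[[0,0,0],[0,0,-0.1],0],[[0,0,0],[0,0,-0.15],0],[[0,0,0],[0,0,-0.2],0],[[0,0,0],[0,0,-0.25],0],[[0,0,0],[0,0,-0.29],0],[[0,0,0],[0,0,-0.29],0],[[0,0,0],[0,0,-0.29],0]]'
python3 - <<'E'
from h import *
S=snap('side');T=snap('top')
a=cv2.resize(S['image'][200:300,180:310,::-1],(520,400),interpolation=cv2.INTER_CUBIC)
b=cv2.resize(T['image'][140:260,190:280,::-1],(300,400),interpolation=cv2.INTER_CUBIC)
cv2.imwrite('pics/p2.png',np.hstack([a,b]))
go(s2w(0,.54,.44),SY+np.pi/2)
E
```

```text
tool_pos: [0.5695, 0.1922, 0.1474]
contact_force: [3.7, 0.7, 5.5]
tool_pos: [0.5695, 0.1922, 0.1475]
contact_force: [4.7, 0.1, 4.3]
tool_pos: [0.5695, 0.1923, 0.1475]
contact_force: [5.0, 0.4, 5.0]
clock: 8.9
tool_pos: [0.5676, 0.1921, 0.4368]
eef_rot: [1.0, -0.009, -0.002, 0.001]
contact_force: [0.3, 0.5, -0.4]
opening: 0.005
t 9.0 pos [0.5677 0.1914 0.4351] toolx yaw deg -1.03 toolz [-0.005 -0.003 -1.   ] F [ 0.49 -0.99 -0.86] op 0.003
shift tool [ 0.0287 -0.22   -0.0057] turn z -1.5714
```

View pics/p2.png

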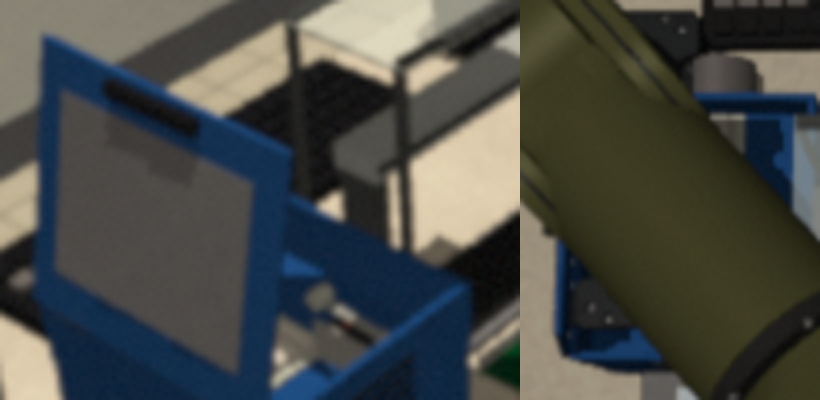

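```bash
python3 - <<'E'
from h import *
S=snap('side')
c,s=np.cos(SY),np.sin(SY)
def w2s(X): d=np.array(X[:2])-SO;return np.array([c*d[0]+s*d[1],-s*d[0]+c*d[1],X[2]])
for p,x in(((191.2,209.5),.11),((252.5,238.7),-.11)):
    C,v=ray(S,p);C=w2s(C);a=np.array([c*v[0]+s*v[1],-s*v[0]+c*v[1],v[2]])
    P=C+a*(x-C[0])/a[0];print(P,"theta",np.arctan2(P[2]-.15,.45-P[1]),np.hypot(P[2]-.15,.45-P[1]))
st=r.get_state();P=w2s(st["tool_pos"]);print("tcp st",P)
H=np.array([.45,.15]);t0=None
for th in(1.75,1.57,1.4,1.2,1.,.8,.6,.4,.25,.1,0):
    q=H+.14*np.array([-np.cos(th),np.sin(th)])+.003*np.array([np.sin(th),np.cos(th)])
    Y,Z=q[0]+.009,q[1]+.008
    print(th,"TCP y,z",np.round((Y,Z),3))
E
```

```text
[0.11       0.41352161 0.33670013] theta 1.3778422829261388 0.19023041961163142
[-0.11        0.41824982  0.34015108] theta 1.4053491695812863 0.192783575556517
tcp st [-0.02861749  0.31999455  0.43497289]
1.75 TCP y,z [0.487 0.295]
1.57 TCP y,z [0.462 0.298]
1.4 TCP y,z [0.438 0.296]
1.2 TCP y,z [0.411 0.29 ]
1.0 TCP y,z [0.386 0.277]
0.8 TCP y,z [0.364 0.261]
0.6 TCP y,z [0.345 0.24 ]
0.4 TCP y,z [0.331 0.215]
0.25 TCP y,z [0.324 0.196]
0.1 TCP y,z [0.32  0.175]
0 TCP y,z [0.319 0.161]
```

```bash
python3 -m pendant '[[[0,0,0],[0.028,-0.18,0],0],[[0,0,0],[0.028,-0.18,0],0],[[0,0,0],[0.028,-0.18,0],0],[[0,0,0],[0.028,-0.18,0],0],[[0,0,0],[0.028,-0.18,0],0],[[0,0,0],[0.028,-0.18,0.13],0],[[0,0,0],[0.028,-0.18,0.13],0],[[0,0,0],[0.028,-0.18,0.13],0],[[0,0,0],[0.028,-0.18,0.13],0],[[0,0,0],[0.028,-0.18,0.13],0]]' |tail -4
python3 -m pendant '[[[0,0,0],[0,0.04,0],0],[[0,0,0],[0,0.062,0],0],[[0,0,0],[0,0.08,0.005],0],[[0,0,0],[0,0.095,0.012],0],[[0,0,0],[0,0.11,0.022],0],[[0,0,0],[0,0.128,0.035],0],[[0,0,0],[0,0.14,0.048],0],[[0,0,0],[0,0.15,0.06],0],[[0,0,0],[0,0.16,0.073],0],[[0,0,0],[0,0.167,0.085],0]]' |tail -4
python3 -c "
from h import *
go(s2w(0,.319,.161),SY)
S=snap('side');crop(S,'p3.png',(180,180,340,320),4)"
```

```text
tool_pos: [0.6009, 0.3708, 0.3074]
eef_rot: [1.0, -0.01, -0.001, 0.0]
contact_force: [-0.2, 0.7, 0.5]
opening: 0.007
tool_pos: [0.5995, 0.2048, 0.2251]
eef_rot: [1.0, -0.01, 0.003, -0.001]
contact_force: [0.2, 0.6, 4.0]
opening: 0.005
t 11.05 pos [0.5995 0.2048 0.2251] toolx yaw deg -1.16 toolz [ 0.005  0.002 -1.   ] F [0.18 0.56 3.96] op 0.005
shift tool [-0.003   0.0151  0.064 ] turn z -0.0029
```

View pics/p3.png

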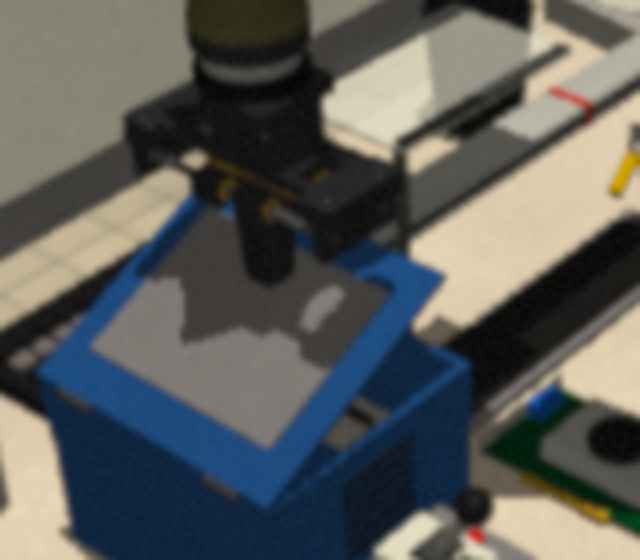

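```bash
python3 -m pendant '[[[0,0,0],[0,0.005,0.015],0],[[0,0,0],[0,0.008,0.03],0],[[0,0,0],[0,0.01,0.042],0],[[0,0,0],[0,0.01,0.05],0],[[0,0,0],[0,0.01,0.056],0],[[0,0,0],[0,0.01,0.06],0],[[0,0,0],[0,0.01,0.06],0]]' |tail -4
for i in 1 2; do python3 -m pendant '[[[0,0,0],[0,0,0.002],0],[[0,0,0],[0,0,0.002],0]]' |grep -E "pos|force"; done
python3 -c "
from h import *
go(s2w(0,.319,.161),SY)"
```

```text
tool_pos: [0.5981, 0.1938, 0.1649]
eef_rot: [1.0, -0.01, 0.001, 0.001]
contact_force: [-3.4, -5.5, 17.4]
opening: 0.005
tool_pos: [0.5981, 0.1938, 0.1648]
contact_force: [-5.9, -8.0, 29.7]
tool_pos: [0.5981, 0.1938, 0.1647]
contact_force: [-9.0, -9.7, 40.7]
t 12.2 pos [0.5981 0.1938 0.1647] toolx yaw deg -1.17 toolz [ 0.004 -0.003 -1.   ] F [-9.02 -9.68 40.71] op 0.004
shift tool [-0.0015  0.0039  0.0037] turn z -0.0029
```

```bash
python3 -m pendant '[[[0,0,0],[0,0,-0.01],0],[[0,0,0],[0,0,-0.05],0],[[0,0,0],[0,0,-0.1],0],[[0,0,0],[0,0,-0.15],0.5],[[0,0,0],[0,0,-0.2],1],[[0,0,0],[0,0,-0.25],1],[[0,0,0],[0,0,-0.28],1],[[0,0,0],[0,0,-0.28],1]]' |tail -4
python3 - <<'E'
from h import *
go((.44,-.34,.44),np.deg2rad(11.2))
T=snap('top');S=snap('side')
a=cv2.resize(S['image'][200:320,180:330,::-1],(500,400),interpolation=cv2.INTER_CUBIC)
b=cv2.resize(T['image'][180:310,400:520,::-1],(300,325),interpolation=cv2.INTER_CUBIC)
cv2.imwrite('pics/p4.png',np.hstack([a,cv2.copyMakeBorder(b,0,75,0,0,cv2.BORDER_CONSTANT)]))
for n,d,b in(("top",T,(400,150,560,340)),("side",S,(300,150,480,280))):
    [print(n,x) for x in blobs(d,(4,150,90),(16,255,255),10,b)]
E
```

```text
tool_pos: [0.5983, 0.1974, 0.4436]
eef_rot: [1.0, -0.009, 0.004, -0.003]
contact_force: [0.2, 0.0, 0.4]
opening: 0.434
t 13.0 pos [0.5983 0.1974 0.4436] toolx yaw deg -1.03 toolz [ 0.008  0.006 -1.   ] F [0.18 0.03 0.41] op 0.434
shift tool [-0.1486  0.5402 -0.0009] turn z -0.2134
top (array([484.4966443 , 214.84563758]), 149, ((484.91082763671875, 214.83514404296875), (5.367067813873291, 28.452808380126953), 72.89727020263672))
top (array([455.35384615, 262.79230769]), 130, ((454.8375244140625, 262.7527160644531), (5.650628566741943, 28.847946166992188), 77.7352294921875))
side (array([374.37777778, 183.18888889]), 90, ((374.3600158691406, 183.48001098632812), (5.374011516571045, 19.79899024963379), 8.130102157592773))
side (array([394.24087591, 201.7080292 ]), 137, ((394.1471252441406, 201.9117889404297), (8.48874568939209, 21.585670471191406), 14.03624439239502))
```

View pics/p4.png

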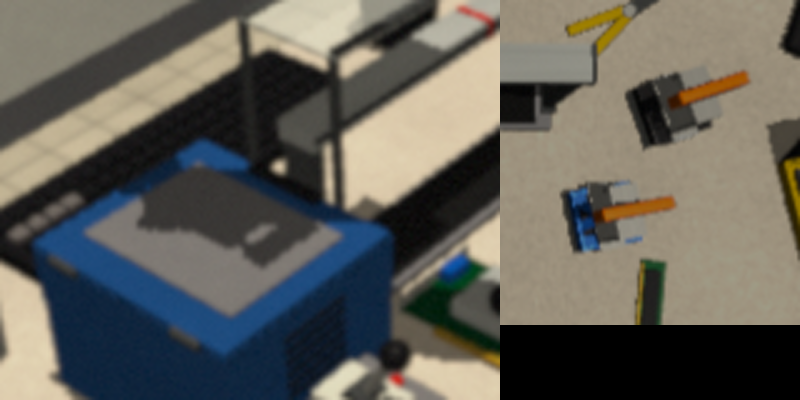

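```bash
python3 -m pendant '[[[0,0,-0.21],[-0.149,0.54,0],1],[[0,0,-0.21],[-0.149,0.54,0],1],[[0,0,-0.21],[-0.149,0.54,0],1],[[0,0,-0.21],[-0.149,0.54,0],1],[[0,0,-0.21],[-0.149,0.54,0],1],[[0,0,-0.21],[-0.149,0.54,0],1],[[0,0,-0.21],[-0.149,0.54,0],1],[[0,0,-0.21],[-0.149,0.54,0],1],[[0,0,-0.21],[-0.149,0.54,0],1],[[0,0,-0.21],[-0.149,0.54,0],1]]' |tail -4
python3 - <<'E'
from h import *
go((.44,-.3394,.27),np.deg2rad(11.2))
E
```

```text
tool_pos: [0.4535, -0.2862, 0.4365]
eef_rot: [0.995, 0.096, -0.001, -0.001]
contact_force: [1.0, -0.1, -0.1]
opening: 0.999
t 14.1 pos [ 0.4535 -0.2862  0.4365] toolx yaw deg 10.98 toolz [-0.003  0.002 -1.   ] F [ 0.97 -0.14 -0.15] op 0.999
shift tool [-0.0229  0.0501  0.1664] turn z -0.0039
```

```bash
python3 -m pendant '[[[0,0,0],[-0.023,0.05,0],1],[[0,0,0],[-0.023,0.05,0.06],1],[[0,0,0],[-0.023,0.05,0.11],1],[[0,0,0],[-0.023,0.05,0.15],1],[[0,0,0],[-0.023,0.05,0.165],1],[[0,0,0],[-0.023,0.05,0.165],1],[[0,0,0],[-0.023,0.05,0.165],1]]' |tail -4
python3 - <<'E'
from h import *
go((.44,-.3394,.179),np.deg2rad(11.2))
S=snap('side');crop(S,'p5.png',(340,130,460,250),5)
[print(x) for x in blobs(S,(4,150,90),(16,255,255),10,(300,150,480,280))]
E
```

```text
tool_pos: [0.4422, -0.3376, 0.273]
eef_rot: [0.995, 0.096, -0.0, -0.001]
contact_force: [-0.7, -0.2, 0.7]
opening: 0.998
t 14.8 pos [ 0.4422 -0.3376  0.273 ] toolx yaw deg 10.98 toolz [-0.001  0.001 -1.   ] F [-0.73 -0.22  0.74] op 0.998
shift tool [-0.0025  0.0015  0.094 ] turn z -0.0038
(array([374.45054945, 182.98901099]), 91, ((374.1764831542969, 183.29412841796875), (5.3357834815979, 20.372989654541016), 14.03624439239502))
(array([393.76033058, 202.95041322]), 121, ((394.1500244140625, 202.54998779296875), (7.589465618133545, 20.55480194091797), 18.434947967529297))
```

View pics/p5.png

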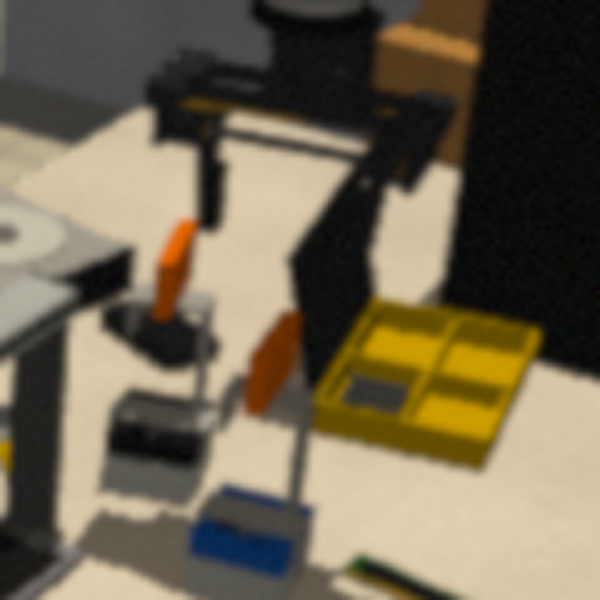

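```bash
python3 -m pendant '[[[0,0,0],[-0.002,0.001,0.05],1],[[0,0,0],[-0.002,0.001,0.085],1],[[0,0,0],[-0.002,0.001,0.094],1],[[0,0,0],[-0.002,0.001,0.094],1],[[0,0,0],[-0.002,0.001,0.094],0.1],[[0,0,0],[-0.002,0.001,0.094],0],[[0,0,0],[-0.002,0.001,0.094],0],[[0,0,0],[-0.002,0.001,0.094],0],[[0,0,0],[-0.002,0.001,0.094],0],[[0,0,0],[-0.002,0.001,0.094],0]]' 40 |tail -4
python3 -m pendant '[[[0,0,0],[0,0,0],0],[[0,0,0],[0,0,0],0],[[0,0,0],[0,0,0],0],[[0,0,0],[0,0,-0.02],0],[[0,0,0],[0,0,-0.02],0]]' |tail -4
python3 - <<'E'
from h import *
go(s2w(-.12,-.05,.25+.03),SY)
S=snap('side');T=snap('top')
a=[x for x in blobs(S,(4,150,90),(16,255,255),10,(300,150,480,280))];print(a)
E
```

```text
tool_pos: [0.4405, -0.3396, 0.1796]
eef_rot: [0.995, 0.095, 0.0, 0.0]
contact_force: [1.0, -0.5, 0.1]
opening: 0.482
tool_pos: [0.4416, -0.3398, 0.2007]
eef_rot: [0.995, 0.095, 0.001, 0.001]
contact_force: [1.0, -0.5, -1.8]
opening: 0.154
t 16.35 pos [ 0.4416 -0.3398  0.2007] toolx yaw deg 10.94 toolz [ 0.003 -0.001 -1.   ] F [ 1.01 -0.52 -1.79] op 0.154
shift tool [ 0.0592 -0.1544 -0.0794] turn z 0.2084
[(array([374.15294118, 183.74117647]), 85, ((374.2799987792969, 184.0399932861328), (5.374011516571045, 18.667619705200195), 8.130102157592773)), (array([392.4516129 , 199.72043011]), 93, ((392.5, 199.0), (18.0, 7.0), 90.0))]
```

```bash
python3 -m pendant '[[[0,0,0],[0,0,-0.04],0],[[0,0,0],[0,0,-0.084],0],[[0,0,0.1],[0.02,-0.03,-0.084],0],[[0,0,0.2],[0.04,-0.07,-0.084],0],[[0,0,0.208],[0.059,-0.11,-0.084],0],[[0,0,0.208],[0.059,-0.14,-0.084],0],[[0,0,0.208],[0.059,-0.154,-0.084],0],[[0,0,0.208],[0.059,-0.154,-0.084],0],[[0,0,0.208],[0.059,-0.154,-0.084],0],[[0,0,0.208],[0.059,-0.154,-0.084],0]]' |tail -4
python3 - <<'E'
from h import *
go(s2w(0,-.05,.285),SY)
S=snap('side');T=snap('top')
a=cv2.resize(S['image'][150:270,270:420,::-1],(500,400),interpolation=cv2.INTER_CUBIC)
b=cv2.resize(T['image'][180:300,330:420,::-1],(300,400),interpolation=cv2.INTER_CUBIC)
cv2.imwrite('pics/p6.png',np.hstack([a,b]))
A=blobs(S,(4,150,90),(16,255,255),10,(250,120,480,280));B=blobs(T,(4,150,90),(16,255,255),10,(330,150,560,340))
print(A,B)
E
```

```text
tool_pos: [0.4689, -0.1796, 0.283]
eef_rot: [1.0, -0.01, -0.0, 0.001]
contact_force: [-0.6, -0.1, -2.7]
opening: 0.155
t 17.45 pos [ 0.4689 -0.1796  0.283 ] toolx yaw deg -1.19 toolz [-0.    -0.001 -1.   ] F [-0.56 -0.05 -2.74] op 0.155
shift tool [ 0.1212 -0.0031 -0.002 ] turn z -0.0033
[(array([425.84057971, 138.50724638]), 69, ((425.85772705078125, 138.1884765625), (19.119863510131836, 6.051699638366699), 15.255120277404785)), (array([364.66666667, 190.75555556]), 225, ((366.65386962890625, 189.23074340820312), (12.758103370666504, 33.55936050415039), 56.30992889404297))] [(array([484.4966443 , 214.84563758]), 149, ((484.91082763671875, 214.83514404296875), (5.367067813873291, 28.452808380126953), 72.89727020263672)), (array([382.92307692, 248.69230769]), 13, ((382.2500305175781, 248.75003051757812), (4.242640495300293, 3.535533905029297), 45.0))]
```

View pics/p6.png

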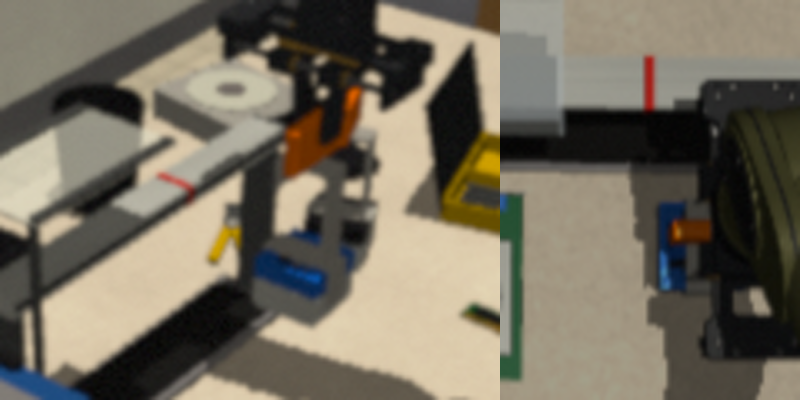

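```bash
python3 -m pendant '[[[0,0,0],[0.04,0,-0.002],0],[[0,0,0],[0.08,0,-0.002],0],[[0,0,0],[0.11,0,-0.002],0],[[0,0,0],[0.121,0,-0.002],0],[[0,0,0],[0.121,0,-0.002],0],[[0,0,0],[0.121,0,-0.002],0]]' |tail -4
python3 - <<'E'
from h import *
go(s2w(0,-.05,.24),SY)
S=snap('side');crop(S,'p7.png',(260,120,420,240),5)
E
```

```text
tool_pos: [0.5891, -0.18, 0.2848]
eef_rot: [1.0, -0.009, -0.001, 0.0]
contact_force: [0.4, 0.1, -2.8]
opening: 0.155
t 18.15 pos [ 0.5891 -0.18    0.2848] toolx yaw deg -1.04 toolz [-0.002 -0.    -1.   ] F [ 0.4   0.15 -2.84] op 0.155
shift tool [ 0.001  -0.001   0.0448] turn z -0.0006
```

View pics/p7.png

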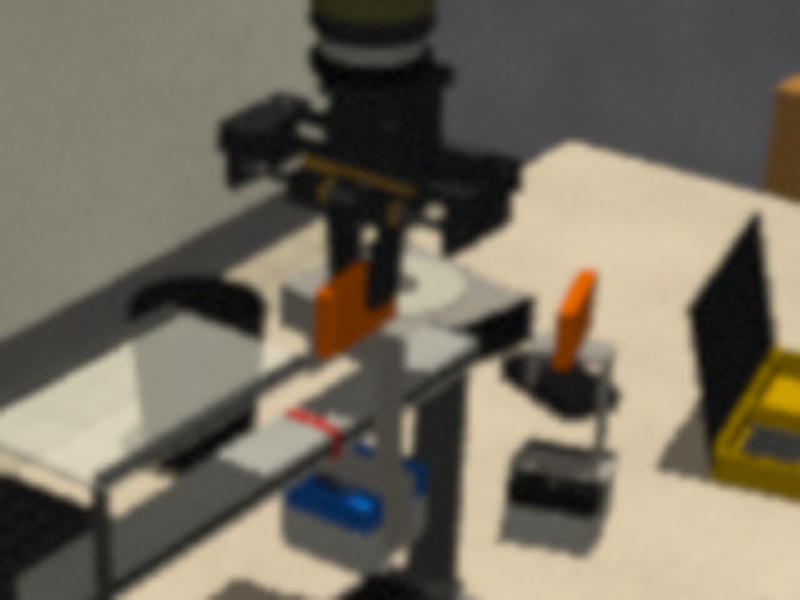

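```bash
python3 -m pendant '[[[0,0,0],[0.001,0,0.02],0],[[0,0,0],[0.001,0,0.035],0],[[0,0,0],[0.001,0,0.044],0],[[0,0,0],[0.001,0,0.044],0],[[0,0,0],[0.001,0,0.044],0]]' |tail -3
for i in 1 2 3; do python3 -m pendant '[[[0,0,0],[0,0,0.0015],0],[[0,0,0],[0,0,0.0015],0],[[0,0,0],[0,0,0.0015],0]]' |grep -E "pos|force"; done
```

```text
eef_rot: [1.0, -0.009, -0.001, 0.002]
contact_force: [-7.5, -0.8, 15.0]
opening: 0.154
tool_pos: [0.5893, -0.1805, 0.2443]
contact_force: [-10.0, -1.1, 22.9]
tool_pos: [0.5893, -0.1806, 0.2443]
contact_force: [-14.4, -0.4, 32.6]
tool_pos: [0.5893, -0.1806, 0.2442]
contact_force: [-16.6, 0.7, 40.6]
```

```bash
python3 -m pendant '[[[0,0,0],[0,0,-0.0075],0],[[0,0,0],[0,0,-0.0075],0],[[0,0,0],[0,0,-0.0075],0]]' |grep -E "pos|force|rot"
python3 - <<'E'
from h import *
go(s2w(0,-.05,.24),SY)
S=snap('side');T=snap('top')
a=cv2.resize(S['image'][170:245,290:370,::-1],(480,450),interpolation=cv2.INTER_CUBIC)
b=cv2.resize(T['image'][180:255,350:403,::-1],(318,450),interpolation=cv2.INTER_CUBIC)
cv2.imwrite('pics/p8.png',np.hstack([a,b]))
for z in(.211,):
  for x in(-.025,.025): print(proj(S,s2w(x,-.05,z)),proj(T,s2w(x,-.05,z)))
E
```

```text
tool_pos: [0.5908, -0.1796, 0.2444]
eef_rot: [1.0, -0.009, 0.0, 0.0]
contact_force: [-0.2, 0.1, 5.5]
t 19.9 pos [ 0.5908 -0.1796  0.2444] toolx yaw deg -1.0 toolz [ 0. -0. -1.] F [-0.19  0.14  5.51] op 0.156
shift tool [-0.0007 -0.0006  0.0044] turn z 0.0
[337.54762407 200.14602886] [393.60347218 214.29823852]
[325.09652126 195.59335951] [393.31400264 195.09179723]
```

View pics/p8.png

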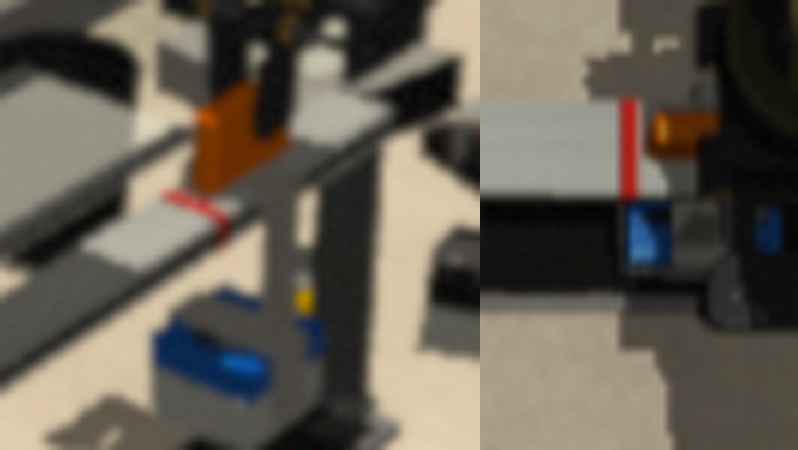

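```bash
python3 - <<'E'
from h import *
S=snap('side');T=snap('top')
for z in(.213,.220,.261,.268):
  for x in(-.007,.007):
    print(z,x,((proj(S,s2w(x,-.012,z))-[290,170])*6).round(),((proj(T,s2w(x,-.012,z))-[350,180])*6).round())
# stem top/edges vs. cooler top at z0+.059 
for z in(.058,.065):
  for x,y in((-.035,-.015),(.035,-.015)): print('base',z,x,((proj(S,s2w(x,y,z))-[290,170])*6).round())
print([ (x[0],x[1]) for x in blobs(S,(4,150,90),(16,255,255),10,(300,150,350,215))])
E
```

```text
0.213 -0.007 [217. 194.] [173. 163.]
0.213 0.007 [196. 186.] [172. 131.]
0.22 -0.007 [217. 183.] [174. 161.]
0.22 0.007 [196. 175.] [174. 128.]
0.261 -0.007 [219. 114.] [185. 144.]
0.261 0.007 [197. 106.] [184. 110.]
0.268 -0.007 [219. 102.] [187. 141.]
0.268 0.007 [198.  94.] [186. 107.]
base 0.058 -0.035 [254. 451.]
base 0.058 0.035 [155. 408.]
base 0.065 -0.035 [254. 440.]
base 0.065 0.035 [155. 398.]
[(array([327.63636364, 193.74675325]), 154)]
```

```bash
python3 -m pendant '[[[0,0,0],[0,0,-0.0008],0],[[0,0,0],[0,-0.015,-0.0008],0],[[0,0,0],[0,-0.03,-0.0008],0],[[0,0,0],[0,-0.045,-0.0008],0],[[0,0,0],[0,-0.06,-0.0008],0],[[0,0,0],[0,-0.07,-0.0008],0],[[0,0,0],[0,-0.07,-0.0008],0],[[0,0,0],[0,-0.07,-0.0008],0]]' |grep -E "pos|force|rot"
python3 - <<'E'
from h import *
go(s2w(0,.02,.244),SY)
E
```

```text
tool_pos: [0.5923, -0.1094, 0.2452]
eef_rot: [1.0, -0.008, -0.0, 0.0]
contact_force: [-0.3, -0.5, -3.1]
t 20.9 pos [ 0.5923 -0.1094  0.2452] toolx yaw deg -0.96 toolz [-0.    -0.001 -1.   ] F [-0.27 -0.53 -3.15] op 0.151
shift tool [-0.001  -0.0004  0.0012] turn z 0.0007
```

```bash
python3 -m pendant '[[[0,0,0],[-0.001,0,0.0012],0],[[0,0,0],[-0.001,0,0.0012],0.2],[[0,0,0],[-0.001,0,0.0012],0.35],[[0,0,0],[-0.001,0,0.0012],0.5],[[0,0,0],[-0.001,0,0.0012],0.6],[[0,0,0],[-0.001,0,0.0012],0.6],[[0,0,0],[-0.001,0,-0.03],0.6],[[0,0,0],[-0.001,0,-0.07],0.8],[[0,0,0],[-0.001,0,-0.12],1],[[0,0,0],[-0.001,0,-0.16],1]]' |grep -E "pos|force|open"
python3 - <<'E'
from h import *
S=snap('side');T=snap('top')
a=cv2.resize(S['image'][160:250,260:400,::-1],(560,360),interpolation=cv2.INTER_CUBIC)
cv2.imwrite('pics/p9.png',a)
A=blobs(S,(4,150,90),(16,255,255),10,(260,120,420,280));B=blobs(T,(4,150,90),(16,255,255),10,(330,150,560,340))
for x in A+B: print(x)
go((.566,-.423,.405),np.deg2rad(16))
E
```

```text
tool_pos: [0.5914, -0.1089, 0.408]
contact_force: [0.9, 0.4, -0.6]
opening: 0.854
(array([417.90909091, 137.63636364]), 11, ((417.5, 137.5), (3.0, 3.0), 90.0))
(array([374.38202247, 183.08988764]), 89, ((374.3600158691406, 183.48001098632812), (5.374011516571045, 19.79899024963379), 8.130102157592773))
(array([317.27567568, 201.05945946]), 185, ((318.47357177734375, 201.10752868652344), (11.733036994934082, 24.63323211669922), 47.48955535888672))
(array([354.32, 201.12]), 25, ((355.5, 201.0), (9.0, 4.0), 0.0))
(array([484.43333333, 214.88666667]), 150, ((484.9540710449219, 214.97567749023438), (5.661153316497803, 28.452808380126953), 72.89727020263672))
t 22.0 pos [ 0.594  -0.1083  0.4115] toolx yaw deg -1.0 toolz [ 0.012 -0.    -1.   ] F [-0.4   1.22  0.41] op 0.936
shift tool [-0.0226  0.3152  0.0062] turn z -0.2967
```

View pics/p9.png

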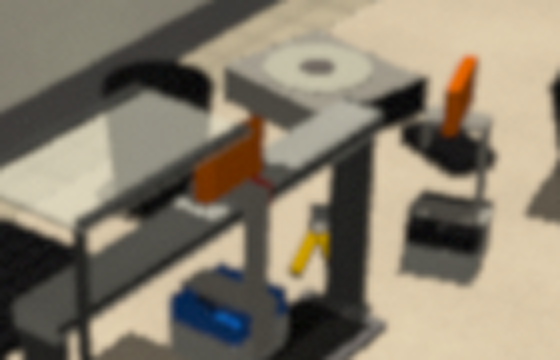

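```bash
python3 -m pendant '[[[0,0,-0.297],[-0.023,0.315,0],1],[[0,0,-0.297],[-0.023,0.315,0],1],[[0,0,-0.297],[-0.023,0.315,0],1],[[0,0,-0.297],[-0.023,0.315,0],1],[[0,0,-0.297],[-0.023,0.315,0],1],[[0,0,-0.297],[-0.023,0.315,0],1],[[0,0,-0.297],[-0.023,0.315,0],1],[[0,0,-0.297],[-0.023,0.315,0],1],[[0,0,-0.297],[-0.023,0.315,0],1]]' |grep -E "pos|force|open"
python3 - <<'E'
from h import *
go((.5657,-.4234,.27),np.deg2rad(16))
S=snap('side')
for x in blobs(S,(4,150,90),(16,255,255),10,(260,120,420,280)): print(x[:2])
E
```

```text
tool_pos: [0.5632, -0.4221, 0.4044]
contact_force: [0.1, 0.3, -0.1]
opening: 1.001
t 22.9 pos [ 0.5632 -0.4221  0.4044] toolx yaw deg 16.14 toolz [-0.001  0.002 -1.   ] F [ 0.13  0.34 -0.08] op 1.001
shift tool [0.002  0.0022 0.1343] turn z 0.0024
(array([374.1375, 184.1375]), 80)
(array([317.37433155, 200.32085561]), 187)
```

```bash
python3 -m pendant '[[[0,0,0],[0.002,0.002,0.05],1],[[0,0,0],[0.002,0.002,0.1],1],[[0,0,0],[0.002,0.002,0.135],1],[[0,0,0],[0.002,0.002,0.17],1],[[0,0,0],[0.002,0.002,0.2],1],[[0,0,0],[0.002,0.002,0.22],1],[[0,0,0],[0.002,0.002,0.225],1],[[0,0,0],[0.002,0.002,0.225],1],[[0,0,0],[0.002,0.002,0.225],1],[[0,0,0],[0.002,0.002,0.225],0.4]]' 50|grep -E "pos|force|open"
python3 -m pendant '[[[0,0,0],[0,0,0],0],[[0,0,0],[0,0,0],0],[[0,0,0],[0,0,0],0],[[0,0,0],[0,0,0],0],[[0,0,0],[0,0,0],0],[[0,0,0],[0,0,0],0],[[0,0,0],[0,0,0],0],[[0,0,0],[0,0,0],0]]' 50|grep -E "pos|force|open"
python3 -m pendant '[[[0,0,0],[0,0,-0.02],0],[[0,0,0],[0,0,-0.05],0],[[0,0,0],[0,0,-0.08],0],[[0,0,0],[0,0,-0.112],0],[[0,0,0],[0,0,-0.112],0],[[0,0,0],[0,0,-0.112],0]]'|grep -E "pos|force|open"
python3 - <<'E'
from h import *
go(s2w(-.13,-.12,.291),SY)
S=snap('side')
for x in blobs(S,(4,150,90),(16,255,255),10,(260,120,420,280)): print(x[:2])
E
```

```text
tool_pos: [0.5665, -0.4251, 0.1821]
contact_force: [1.0, -0.8, 0.0]
opening: 0.931
tool_pos: [0.5654, -0.4251, 0.1802]
contact_force: [-0.6, 0.0, -0.1]
opening: 0.205
tool_pos: [0.565, -0.425, 0.2914]
contact_force: [-0.8, -0.7, -4.6]
opening: 0.158
t 25.35 pos [ 0.565  -0.425   0.2914] toolx yaw deg 16.06 toolz [-0.001 -0.    -1.   ] F [-0.8  -0.7  -4.57] op 0.158
shift tool [-0.0526 -0.2006  0.0005] turn z 0.2977
(array([418.2, 137.5]), 10)
(array([375.90540541, 157.17567568]), 74)
(array([317.33870968, 200.30645161]), 186)
```

```bash
python3 -m pendant '[[[0,0,0.05],[-0.03,0,-0.002],0],[[0,0,0.15],[-0.05,-0.04,-0.004],0],[[0,0,0.25],[-0.053,-0.08,-0.004],0],[[0,0,0.298],[-0.053,-0.12,-0.004],0],[[0,0,0.298],[-0.053,-0.16,-0.004],0],[[0,0,0.298],[-0.053,-0.19,-0.004],0],[[0,0,0.298],[-0.053,-0.21,-0.004],0],[[0,0,0.298],[-0.053,-0.21,-0.004],0],[[0,0,0.298],[-0.053,-0.21,-0.004],0],[[0,0,0.298],[-0.053,-0.21,-0.004],0]]'|grep -E "pos|force|open"
python3 - <<'E'
from h import *
go(s2w(0,-.08,.295),SY)
S=snap('side');crop(S,'p10.png',(270,130,400,250),5)
E
```

```text
tool_pos: [0.456, -0.2391, 0.2953]
contact_force: [-0.6, -0.4, -3.7]
opening: 0.154
t 26.4 pos [ 0.456  -0.2391  0.2953] toolx yaw deg -1.13 toolz [-0.001  0.    -1.   ] F [-0.55 -0.39 -3.68] op 0.154
shift tool [ 1.329e-01 -3.270e-02  1.000e-04] turn z -0.0022
```

View pics/p10.png

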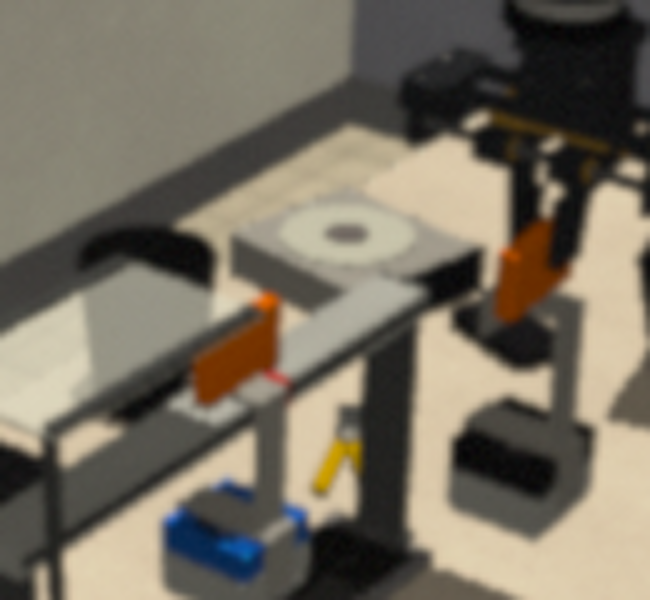

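```bash
python3 - <<'E'
from h import *
S=snap('side')
for z0 in(.09,.1,.11):
  for x in(-.007,.007): print(z0,x,((proj(S,np.array([.456+x+.001,-.201,z0+.155]))-[270,130])*5).round())
E
python3 -m pendant '[[[0,0,0],[0,-0.033,0],0],[[0,0,0],[0,-0.033,0],0],[[0,0,0],[0,-0.033,0],0]]'|grep -E "pos|force|open"
```

```text
0.09 -0.007 [514. 343.]
0.09 0.007 [494. 337.]
0.1 -0.007 [515. 329.]
0.1 0.007 [495. 322.]
0.11 -0.007 [516. 314.]
0.11 0.007 [497. 308.]
tool_pos: [0.4573, -0.2048, 0.2962]
contact_force: [0.7, -0.1, -3.1]
opening: 0.155
```

```bash
python3 -m pendant '[[[0,0,0],[0.04,0,0],0],[[0,0,0],[0.08,0,0],0],[[0,0,0],[0.11,0,0],0],[[0,0,0],[0.13,0,0],0],[[0,0,0],[0.133,0,0],0],[[0,0,0],[0.133,0,0],0],[[0,0,0],[0.133,0,0],0]]'|grep -E "pos|force|open"
python3 - <<'E'
from h import *
go(s2w(0,-.08,.255),SY)
E
```

```text
tool_pos: [0.5886, -0.2082, 0.2958]
contact_force: [-0.3, 0.4, -4.1]
opening: 0.16
t 27.5 pos [ 0.5886 -0.2082  0.2958] toolx yaw deg -1.09 toolz [-0.002 -0.001 -1.   ] F [-0.3  0.4 -4.1] op 0.16
shift tool [0.0011 0.0007 0.0408] turn z -0.0016
```

```bash
python3 -m pendant '[[[0,0,0],[0.001,0,0.02],0],[[0,0,0],[0.001,0,0.034],0],[[0,0,0],[0.001,0,0.039],0],[[0,0,0],[0.001,0,0.039],0],[[0,0,0],[0.001,0,0.039],0]]'|grep -E "pos|force|open"
for i in 1 2 3; do python3 -m pendant '[[[0,0,0],[0,0,0.0015],0],[[0,0,0],[0,0,0.0015],0],[[0,0,0],[0,0,0.0015],0]]' |grep -E "pos|force"; done
```

```text
tool_pos: [0.5912, -0.2074, 0.2577]
contact_force: [0.2, 0.6, -3.8]
opening: 0.151
tool_pos: [0.5912, -0.2074, 0.256]
contact_force: [0.6, -0.5, -4.2]
tool_pos: [0.591, -0.2073, 0.2542]
contact_force: [0.2, 0.1, -3.0]
tool_pos: [0.591, -0.2073, 0.2526]
contact_force: [0.3, 0.3, -4.4]
```

```bash
for i in 1 2 3 ; do python3 -m pendant '[[[0,0,0],[0,0,0.0012],0],[[0,0,0],[0,0,0.0012],0],[[0,0,0],[0,0,0.0012],0]]' |grep -E "pos|force"; done
```

```text
tool_pos: [0.591, -0.2073, 0.2515]
contact_force: [0.9, -0.1, -4.0]
tool_pos: [0.591, -0.2073, 0.2503]
contact_force: [0.3, 0.6, -3.3]
tool_pos: [0.591, -0.2073, 0.2491]
contact_force: [0.4, -0.8, -3.2]
```

```bash
for i in 1 2 3 4; do python3 -m pendant '[[[0,0,0],[0,0,0.0012],0],[[0,0,0],[0,0,0.0012],0],[[0,0,0],[0,0,0.0012],0]]' |grep -E "pos|force"; done
```

```text
tool_pos: [0.591, -0.2073, 0.2479]
contact_force: [-0.0, 0.2, -4.0]
tool_pos: [0.591, -0.2074, 0.2467]
contact_force: [-0.6, 0.1, -4.2]
tool_pos: [0.5911, -0.2074, 0.2456]
contact_force: [-0.0, 0.8, -3.5]
tool_pos: [0.5912, -0.2075, 0.2453]
contact_force: [-1.9, -0.9, 5.1]
```

```bash
python3 -m pendant '[[[0,0,0],[0,0,-0.0008],0],[[0,0,0],[0,-0.015,-0.0008],0],[[0,0,0],[0,-0.025,-0.0008],0],[[0,0,0],[0,-0.035,-0.0008],0],[[0,0,0],[0,-0.045,-0.0008],0],[[0,0,0],[0,-0.055,-0.0008],0],[[0,0,0],[0,-0.065,-0.0008],0],[[0,0,0],[0,-0.075,-0.0008],0],[[0,0,0],[0,-0.085,-0.0008],0],[[0,0,0],[0,-0.095,-0.0008],0]]'|grep -E "pos|force|open"
python3 -m pendant '[[[0,0,0],[0,-0.007,0],0],[[0,0,0],[0,-0.008,0],0],[[0,0,0],[0,-0.008,0],0]]'|grep -E "pos|force|open"
python3 - <<'E'
from h import *
go(s2w(0,.022,.245),SY)
S=snap('side')
for x in blobs(S,(4,150,90),(16,255,255),10,(240,120,420,280)): print(x)
E
```

```text
tool_pos: [0.5932, -0.1151, 0.2457]
contact_force: [-0.1, -5.6, 0.8]
opening: 0.156
tool_pos: [0.5932, -0.1042, 0.2454]
contact_force: [-0.3, -3.0, 3.5]
opening: 0.156
t 32.3 pos [ 0.5932 -0.1042  0.2454] toolx yaw deg -1.02 toolz [ 0.001 -0.    -1.   ] F [-0.3  -2.97  3.49] op 0.156
shift tool [-0.0017  0.0028  0.0004] turn z -0.0003
(array([305.20779221, 209.25649351]), 308, ((306.1112060546875, 208.65634155273438), (10.227910041809082, 36.86508560180664), 59.34933090209961))
```

```bash
python3 -m pendant '[[[0,0,0],[-0.001,0,0],0.15],[[0,0,0],[-0.001,0,0],0.25],[[0,0,0],[-0.001,0,0],0.4],[[0,0,0],[-0.001,0,0],0.5],[[0,0,0],[-0.001,0,0],0.6],[[0,0,0],[-0.001,0,0],0.6],[[0,0,0],[-0.001,0.005,-0.03],0.6],[[0,0,0],[-0.001,0.01,-0.07],0.6],[[0,0,0],[-0.001,0.02,-0.12],0.6],[[0,0,0],[-0.001,0.03,-0.16],0.3]]' |grep -E "pos|force|open"
python3 - <<'E'
from h import *
S=snap('side');T=snap('top')
a=cv2.resize(S['image'][170:260,250:370,::-1],(480,360),interpolation=cv2.INTER_CUBIC)
b=cv2.resize(T['image'][180:270,320:400,::-1],(320,360),interpolation=cv2.INTER_CUBIC)
cv2.imwrite('pics/p11.png',np.hstack([a,b]))
for x in blobs(S,(4,150,90),(16,255,255),10,(240,120,420,280))+blobs(T,(4,150,90),(16,255,255),10,(300,150,420,260)): print(x)
for y in(.015,.025,.035): print(y,((proj(S,s2w(-.029,y-.015,.2))-[250,170])*4).round(), ((proj(T,s2w(0,y-.038,.261))-[320,180])*4).round())
E
```

```text
tool_pos: [0.5913, -0.1341, 0.4077]
contact_force: [0.9, -0.5, 0.5]
opening: 0.528
(array([417.9, 137.5]), 10, ((418.0000305175781, 137.49998474121094), (2.1213202476501465, 3.535533905029297), 45.0))
(array([307.39664804, 207.44692737]), 358, ((308.43756103515625, 207.38165283203125), (11.88018798828125, 42.496788024902344), 55.840309143066406))
(array([359.74242424, 200.48484848]), 66, ((360.5, 200.5), (5.0, 23.0), 90.0))
0.015 [318. 158.] [261.  84.]
0.025 [310. 163.] [245.  85.]
0.035 [303. 168.] [229.  85.]
```

View pics/p11.png

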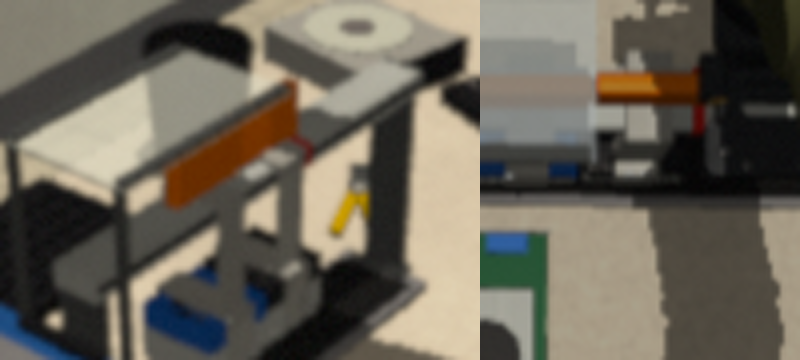

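```bash
python3 - <<'E'
from h import *
S=snap('side');T=snap('top')
print([(b[0],b[1]) for b in blobs(S,(0,0,0),(180,255,45),20,(270,285,320,330))],[(b[0],b[1]) for b in blobs(T,(0,0,0),(180,255,45),20,(225,265,260,295))])
print("ball tri",tri(T,(241,279),S,(298.3,306.3)), "pred",s2w(-.1936,.3525,.133))
go(s2w(-.25,.3525,.25),SY)
E
```

```text
[(array([276.09338521, 302.6381323 ]), 257), (array([297.32142857, 306.375     ]), 56)] [(array([241.05172414, 278.86206897]), 58)]
ball tri (array([0.40874048, 0.22717833, 0.13089866]), [0.0, 0.0]) pred [0.40358146 0.2268251  0.133     ]
t 33.55 pos [ 0.5914 -0.1344  0.4056] toolx yaw deg -1.06 toolz [ 0.001 -0.    -1.   ] F [-0.74  0.59 -0.42] op 0.351
shift tool [-0.2511 -0.3576  0.1552] turn z -0.001
```

```bash
python3 -m pendant '[[[0,0,0],[-0.251,-0.358,0],0],[[0,0,0],[-0.251,-0.358,0],0],[[0,0,0],[-0.251,-0.358,0],0],[[0,0,0],[-0.251,-0.358,0],0],[[0,0,0],[-0.251,-0.358,0],0],[[0,0,0],[-0.251,-0.358,0],0],[[0,0,0],[-0.251,-0.358,0],0],[[0,0,0],[-0.251,-0.358,0],0],[[0,0,0],[-0.251,-0.358,0],0],[[0,0,0],[-0.251,-0.358,0],0]]' |grep -E "pos|force|open"
python3 - <<'E'
from h import *
go(s2w(-.25,.3525,.20),SY)
E
```

```text
tool_pos: [0.3423, 0.232, 0.4043]
contact_force: [-0.2, 0.2, -0.1]
opening: 0.004
t 34.55 pos [0.3423 0.232  0.4043] toolx yaw deg -0.38 toolz [-0.003  0.001 -1.   ] F [-0.23  0.19 -0.05] op 0.004
shift tool [0.0055 0.0043 0.2043] turn z 0.0109
```

```bash
python3 -m pendant '[[[0,0,0.01],[0,0.004,0.05],0],[[0,0,0.01],[0,0.004,0.1],0],[[0,0,0.01],[0,0.004,0.15],0],[[0,0,0.01],[0,0.004,0.2],0],[[0,0,0.01],[0,0.004,0.24],0],[[0,0,0.01],[0,0.004,0.275],0],[[0,0,0.01],[0,0.004,0.275],0],[[0,0,0.01],[0,0.004,0.275],0],[[0,0,0.01],[0,0.004,0.275],0]]' |grep -E "pos|force|open"
python3 - <<'E'
from h import *
go(s2w(-.157,.3525,.128),SY)
E
```

```text
tool_pos: [0.3471, 0.2244, 0.1312]
contact_force: [-1.2, 0.5, 0.1]
opening: 0.005
t 35.45 pos [0.3471 0.2244 0.1312] toolx yaw deg -1.62 toolz [ 0.001  0.001 -1.   ] F [-1.17  0.52  0.13] op 0.005
shift tool [ 0.093  -0.0044  0.0033] turn z -0.0108
```

```bash
python3 -m pendant '[[[0,0,0],[0.02,-0.003,0.002],0],[[0,0,0],[0.035,-0.003,0.002],0],[[0,0,0],[0.045,-0.003,0.002],0],[[0,0,0],[0.055,-0.003,0.002],0],[[0,0,0],[0.065,-0.003,0.002],0],[[0,0,0],[0.075,-0.003,0.002],0],[[0,0,0],[0.083,-0.003,0.002],0],[[0,0,0],[0.088,-0.003,0.002],0],[[0,0,0],[0.088,-0.003,0.002],0]]' |grep -E "pos|force|open"
for i in 1 2; do python3 -m pendant '[[[0,0,0],[0.003,0,0],0],[[0,0,0],[0.003,0,0],0]]' |grep -E "pos|force"; done
```

```text
tool_pos: [0.4356, 0.2246, 0.1279]
contact_force: [-0.4, -0.1, -0.8]
opening: 0.005
tool_pos: [0.4377, 0.2245, 0.128]
contact_force: [-0.1, 0.2, -0.3]
tool_pos: [0.4409, 0.2244, 0.128]
contact_force: [-0.3, -0.2, -0.1]
```

```bash
python3 - <<'E'
from h import *
S=snap('side')
print([(b[0].round(1),b[1]) for b in blobs(S,(0,0,0),(180,255,45),15,(265,270,320,330))])
for a in(-.5,0,.25,.5): print(a,proj(S,s2w(-.160+.07*np.sin(a),.3525,.072+.07*np.cos(a))).round(1))
crop(S,'p12.png',(230,230,350,350),5)
E
```

```text
[(array([290.9, 288.8]), 1501), (array([289.2, 316.5]), 50)]
-0.5 [299.9 306.3]
0 [289.8 298.4]
0.25 [284.7 296.3]
0.5 [280.  295.7]
```

View pics/p12.png

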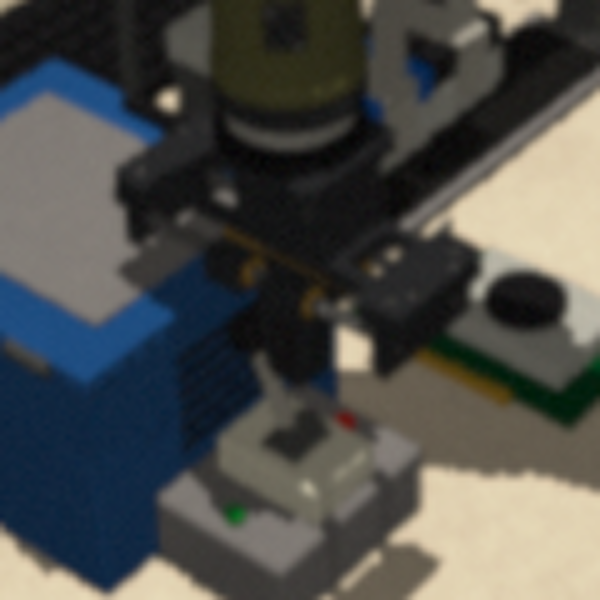

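```bash
for i in 1 2 3; do python3 -m pendant '[[[0,0,0],[0.003,0,0],0],[[0,0,0],[0.003,0,0],0],[[0,0,0],[0.003,0,0],0]]' |grep -E "pos|force"; done
```

```text
tool_pos: [0.4441, 0.2244, 0.1282]
contact_force: [0.2, -0.0, -0.6]
tool_pos: [0.4469, 0.2243, 0.1281]
contact_force: [-0.3, 0.2, 0.3]
tool_pos: [0.4473, 0.2242, 0.128]
contact_force: [-6.9, 0.1, 3.1]
```

```bash
python3 -m pendant '[[[0,0,0],[-0.02,0,0],0],[[0,0,0],[-0.06,0,0],0],[[0,0,0],[-0.09,0,-0.02],0],[[0,0,0],[-0.09,0,-0.07],0],[[0,0,0],[-0.09,0,-0.12],0],[[0,0,0],[-0.09,0,-0.17],0],[[0,0,0],[-0.09,0.04,-0.22],0],[[0,0,0],[-0.09,0.09,-0.25],0],[[0,0,0],[-0.09,0.14,-0.25],0],[[0,0,0],[-0.09,0.15,-0.25],0]]' |grep -E "pos|force"
cat > chk.py <<'E'
from h import *
S=snap('side');T=snap('top');print(r.get_state()["clock"])
print('ball S',[(b[0].round(1),b[1]) for b in blobs(S,(0,0,0),(180,255,45),15,(270,280,310,320))],'T',[(b[0].round(1),b[1]) for b in blobs(T,(0,0,0),(180,255,45),15,(225,255,265,295))])
for a in(-.5,.5): X=s2w(-.160+.07*np.sin(a),.3525,.072+.07*np.cos(a));print(a,proj(S,X).round(1),proj(T,X).round(1))
for n,d,b in(('S',S,(240,150,345,240)),('T',T,(300,180,400,230))):
    h=cv2.cvtColor(d["image"],cv2.COLOR_RGB2HSV);m=cv2.inRange(h,(4,150,90),(16,255,255));z=np.zeros_like(m);z[b[1]:b[3],b[0]:b[2]]=m[b[1]:b[3],b[0]:b[2]];print(n,'bars bbox',cv2.boundingRect(z),cv2.countNonZero(z))
    m=cv2.inRange(h,(0,120,60),(3,255,255));z[:]=0;z[b[1]:b[3],b[0]:b[2]]=m[b[1]:b[3],b[0]:b[2]];print(n,'red',cv2.boundingRect(z),cv2.countNonZero(z))
# bar's mark-side end: rightmost orange in top, at z .261
for y in(.02,.03,.04): print('bar end for cooler y',y,proj(T,s2w(0,y-.038,.261)).round(1),proj(S,s2w(0,y-.038,.261)).round(1))
# stem column scan of the robot-side face of hooks at z .15
for y in(.02,.03,.04): print('stem',y,proj(S,s2w(-.029,y-.015,.17)).round(1),proj(S,s2w(-.029,y+.015,.17)).round(1))
E
python3 chk.py; python3 -m pendant '[[[0,0,0],[0,0,0],0],[[0,0,0],[0,0,0],0],[[0,0,0],[0,0,0],0],[[0,0,0],[0,0,0],0],[[0,0,0],[0,0,0],0],[[0,0,0],[0,0,0],0],[[0,0,0],[0,0,0],0],[[0,0,0],[0,0,0],0],[[0,0,0],[0,0,0],0],[[0,0,0],[0,0,0],0]]' |grep force; python3 chk.py | grep bbox
```

```text
tool_pos: [0.3559, 0.0737, 0.3793]
contact_force: [0.1, -0.1, -0.4]
38.8
ball S [(array([275.5, 302.1]), 236)] T [(array([241.6, 256.1]), 28), (array([244.7, 269.5]), 15), (array([255.8, 289.8]), 125)]
-0.5 [299.9 306.3] [241.  280.9]
0.5 [280.  295.7] [241.4 256. ]
S bars bbox (291, 190, 33, 32) 361
S red (324, 205, 4, 4) 7
T bars bbox (349, 197, 30, 10) 101
T red (373, 207, 3, 6) 18
bar end for cooler y 0.02 [383.2 201.1] [325.8 187.6]
bar end for cooler y 0.03 [379.2 201.1] [323.9 188.8]
bar end for cooler y 0.04 [375.1 201.1] [322.  189.9]
stem 0.02 [328.2 218.3] [322.6 222.1]
stem 0.03 [326.4 219.6] [320.7 223.4]
stem 0.04 [324.5 220.8] [318.8 224.8]
contact_force: [-0.2, 0.4, -0.4]
S bars bbox (291, 190, 33, 32) 361
T bars bbox (349, 197, 30, 10) 106
```

```bash
python3 - <<'E'
from h import *
for n in('top','side'):
    print(n,[(b[0].round(),b[1],np.round(b[2][1])) for b in blobs(snap(n),(4,150,70),(16,255,255),15)])
E
```

```text
top [(array([364., 200.]), 104, array([ 6., 29.])), (array([120., 230.]), 103, array([ 4., 28.]))]
side [(array([450., 100.]), 1553, array([ 51., 118.])), (array([308., 207.]), 365, array([12., 43.])), (array([144., 406.]), 243, array([ 6., 40.]))]
```

```bash
python3 -c "
from plant import r
print(r.finish_job(), r.get_state()['clock'])"
```

```text
the job is handed in; nothing more can be done
the job is handed in; nothing more can be done
```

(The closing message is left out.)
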